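# Load a sample tube into the one clear well of a tube warmer

### The arm

A 6-joint arm with a two-finger parallel gripper is mounted at the origin on the work surface. World frame = base frame: x ahead of the robot, y to its left, z up, the work surface at z = 0. Lengths are in m, angles in rad, forces in N, time in s.
With the tool pointing down it reaches from about 0.325 to 0.775 m from the base axis. Payload 9.3 kg.
Tool frame: the origin (TCP) lies midway between the tips of the shut fingers; the grasp point (between the pads) lies 19 mm behind it; z points along the fingers, y is the direction in which the jaws open and shut (so a half turn about z gives the same grasp; the last joint's range is limited). The gripper opens to 85 mm and grips with 20 to 120 N. Pads are 22 mm wide; open, the fingers measure 114 mm over their backs; the gripper's body (76 mm by 85 mm) begins 54 mm behind the grasp point. The pads swing forward as they close: fully open they stand 13 mm farther back than shut.
Start: joints at [-1.417, 0.259, 0.021, 1.334, 0, 1.418], TCP at [0.166, -0.524, 0.203] pointing down, gripper open.
Joint ranges: [-3.04, 3.04], [-0.91, 1.82], [-1.04, 1.36], [-1.92, 1.95], [-1.52, 1.45], [-3.14, 3.14]. Speed limits (rad/s): [2.22, 2.22, 2.79, 3.14, 3.14, 3.14].

### API

Orientations are given as a unit quaternion [w, x, y, z].
In Python, from bench import ctrl, optics, ticket gives the robot as it stands. The module is installed in compiled form; this text tells all that it offers. Calls block until the motion is done:
- ctrl.move_pose(position, orientation): joint-space move of the TCP to a pose.
- ctrl.servo_line(position, velocity=0.15, rot=None, threshold=None): straight line of the TCP; rot=None keeps the orientation; velocity is the mean speed in m/s. With threshold (N) it stops when the force on the tool has changed by that much, and returns True; else False.
- ctrl.set_joints(angles): joint-space move.
- ctrl.command_gripper(opening, grip_force=None): opening from 0.0 (shut) to 1.0 (fully open); grip_force is the grip in N (None keeps the last); returns when the fingers have stopped.
- ctrl.pause(seconds).
- ctrl.inverse_kinematics(position, orientation): joint angles nearest the present ones, or None.
- ctrl.sense(): the state.
- optics.grab_frame(name): name is "scene" or "top"; returns a dict with "img" (400x640x3 uint8, blue, green, red), "fovy" (degrees; the focal length in pixels is half the picture's height over the tangent of half this angle, whatever the lens; pixels are square), "cx", "cy" (the principal point, pixels), "k1" (the pictures are not rectified: a ray, as slopes to the right and down, at radius r is drawn at 1 + k1 r^2 times it, then the intrinsics apply), "pose" (4x4, takes a point from camera to world coordinates). Camera axes: x right, y down, z forward; pixel columns grow to the right and rows downward; lengths in m; the calibration is good to about 2 mm. A picture is of the moment at which its call begins. There is no depth.
A pose or a line that the arm cannot do raises ctrl.PlanningError and nothing moves.
- ticket.hand_in(): hands the job in, once; it reports no verdict.
Trained networks look in the newest picture that a camera, given by its name, has taken for a name from the list of things; names that differ only in an ending like _2 or _b are one class to them, and where a whole thing is asked for, a point or a joint stands for the part that bears it (a point fixed in the world has none). Each returns a list of dicts, best first, with "p" (0 to 1); they miss things now and then, are a little off and sometimes report something else, mostly with a low value. They report only what shows in the picture. A call takes as long as a camera call. They do not tell look-alikes from the thing itself.
- optics.recognise(camera, query): "xyz" ([x, y, z] in m, in the coordinates of the camera as it stood for that picture, good to about 4 mm: the middle of the surface that is visible of it).
- optics.masks_of(camera, query): "region" (400x640 bool, what is visible of it).
- optics.landmark_of(camera, query): "xyz" ([x, y, z] in m, in the coordinates of the camera as it stood for that picture, good to about 4 mm: a listed point, or the origin of a listed thing).
The state is a dict: "t": time; "joints": joint angles; "dq": joint speeds; "joint_efforts": joint torques, N m; "position": TCP position; "orientation": TCP orientation; "force": force on the tool from outside, world axes, zero at the start; "wrist_torque": the same for the moment, N m; "width": opening from 0.0 (shut) to 1.0 (fully open).
Only numpy, scipy, OpenCV 4.12 (cv2) and the standard library are available. Lean on these libraries where they do the work, as an engineer would, in place of code of your own. Each camera call takes 0.05 s, during which the arm holds its last target.

### The job

Take the yellow-capped sample tube out of the rack and load it into the tube warmer. Two of the warmer's three wells still have a leftover plug stuck in them, hidden under the dust seals, so feel gently with the tube for the clear one and push the tube fully home there, until its sliding seat is down on its stop, then let go. Hold the tube by its cap, never press hard on the glass, and leave the other things where they are.

Things in the scene. Friction and masses are not known exactly. Their poses are not given: they have to be found in the camera images.
- tube: The sample tube to load: clear glass 16 mm in diameter with a half-round bottom, straw-coloured filling, white band, yellow cap 20 mm in diameter over the top 30 mm. 115 mm long in all, about 30 g. Stands in one of the rack's holes. Origin: centre of the bottom, z towards the cap. Grip only the cap (its middle is 100 mm above the bottom): the glass bears at most 25 N from anything.
- tube_bottom (a point): The lowest point of the yellow-capped tube's round bottom.
- rack: White fixed tube rack, 60 x 175 x 55 mm, with three holes 17.8 mm wide, 45 mm deep and 55 mm apart along its y; the yellow-capped tube and the two purple-capped ones stand in them in any order, with 70 mm of each above the rack. Origin at the centre of the underside.
- warmer: Fixed tube warmer: white trough 70 x 152 mm, 68 mm high, holding an aluminium block with three upright wells in a row along y, and a blue console 90 x 140 mm, 66 mm high, on its +y end. Origin on the table under the middle well. The block sits loosely: up to 1.5 mm off in x and in y, 0.01 rad turned, its top 72 to 76 mm above the table. Two of the wells, different from run to run, hold a leftover.
- well_a (a point): Nominal centre of the mouth of the well farthest from the console, 74 mm above the table; the true mouth is up to 2.5 mm off because the block sits loosely. Wells are 19 mm in diameter, 36 mm apart. A black dust seal just below the mouth hides the inside and does not resist. All three wells are built alike.
- well_b (a point): Nominal centre of the mouth of the middle well, as for well a. In a clear well the tube's bottom meets the sliding seat 43 mm below the block's top; pressed with about 5 N the seat slides 12 mm farther down to a hard stop, and stays where it is left.
- well_c (a point): Nominal centre of the mouth of the well next to the console, as for well a. In a well with a leftover, a stuck rubber plug lying on the seat stops the tube 27 to 31 mm below the block's top; it only yields springily (about 3 N per mm, at most 4 mm).
- seat_a (a joint): How far the hidden seat of well a is pushed down, in m: 0 at the start, 0.012 on its stop. About 5 N of friction, no spring.
- seat_b (a joint): How far the hidden seat of well b is pushed down, in m: 0 at the start, 0.012 on its stop. About 5 N of friction, no spring.
- seat_c (a joint): How far the hidden seat of well c is pushed down, in m: 0 at the start, 0.012 on its stop. About 5 N of friction, no spring.
- purple_1: Bystander: tube of the same shape and size with a purple cap and dark red filling, standing in the rack. Origin at its bottom.
- purple_2: Bystander: the other purple-capped tube, standing in the rack. Origin at its bottom.
- clamp: Bystander: blue tube clamp lying flat on the table, 28 x 120 x 18 mm, long along its y. Origin at the centre of the underside.
- tape_roll: Bystander: brown ring of tape lying flat on the table, 84 mm in diameter, 24 mm high. Origin at the centre of the underside.
There are look-alikes about, which are no part of the job. Leave any blue or red look-alike of the rack alone.

How it is judged:
By the outcome, as a careful person would: the job done as asked, in the order asked, and still so for the second after the job is handed in, with the robot touching nothing.
It also fails if it takes over 61 s, if anything falls off the work surface, if the arm or the gripper's body presses on something with over 40 N, if the wrist force passes 120 N, or if a joint passes its speed limit or range.

## Working session

There is one attempt and no reset: what is moved stays moved. The work goes in short steps, each a Python script; the robot and the scene stay as the last script left them, time stands still between calls to the robot, and variables do not carry over. Pictures are saved under pics/ and viewed, and the job is handed in when it is done.

```bash
mkdir -p pics; ls
python3 - <<'E'
from bench import ctrl, optics, ticket
import cv2, numpy as np
s=ctrl.sense(); print(s['t'],s['position'],s['orientation'],s['width'],s['force'])
for c in ['scene','top']:
    f=optics.grab_frame(c); cv2.imwrite(f'pics/{c}0.png',f['img']); print(c,f['fovy'],f['cx'],f['cy'],f['k1'],f['pose'].round(4).tolist())
    P=np.array(f['pose'])
    for q in ['tube','tube_bottom','rack','warmer','well_a','well_b','well_c','purple_1','clamp','tape_roll']:
        try:
            for d in optics.landmark_of(c,q):
                x=np.array(d['xyz']); w=P[:3,:3]@x+P[:3,3]; print(q,round(d['p'],2),w.round(4))
        except Exception as e: print(q,e)
print(ctrl.sense()['t'])
E
```

```text
pics
0.0 [ 0.16605162 -0.52399008  0.20255037] [-6.93992040e-04  9.88259946e-01  1.52780223e-01  9.65492533e-06] 0.9978451554361819 [0.91516506 0.88687789 0.54595795]
scene 45.812684776989016 325.80310926715646 189.24636135248664 0.034105369801084716 [[0.0031, 0.5487, -0.836, 1.5783], [1.0, -0.0061, -0.0003, -0.2015], [-0.0053, -0.836, -0.5487, 0.7743], [0.0, 0.0, 0.0, 1.0]]
tube 0.69 [0.5152 0.1764 0.0775]
rack 0.91 [ 0.5374 -0.2185  0.002 ]
rack 0.76 [ 0.3356 -0.6043 -0.0034]
rack 0.71 [ 0.5718 -0.5987  0.0012]
warmer 0.9 [5.167e-01 1.398e-01 1.000e-04]
well_a 0.83 [0.5052 0.1093 0.072 ]
well_a 0.81 [0.5158 0.1788 0.0757]
well_a 0.56 [0.515  0.1441 0.073 ]
well_b 0.83 [0.5052 0.1093 0.072 ]
well_b 0.81 [0.5158 0.1788 0.0757]
well_b 0.56 [0.515  0.1441 0.073 ]
well_c 0.83 [0.5052 0.1093 0.072 ]
well_c 0.81 [0.5158 0.1788 0.0757]
well_c 0.56 [0.515  0.1441 0.073 ]
clamp 0.83 [ 7.175e-01 -2.951e-01 -7.000e-04]
tape_roll 0.8 [7.139e-01 2.890e-02 7.000e-04]
top 43.55202144690969 319.1734636594502 198.61088625442923 0.004366750489328727 [[0.0177, -0.9854, 0.1691, 0.3129], [-0.9997, -0.0143, 0.0213, -0.2192], [-0.0186, -0.1694, -0.9854, 1.3672], [0.0, 0.0, 0.0, 1.0]]
tube 0.57 [ 0.5225 -0.1605  0.0072]
tube_bottom 0.28 [0.5054 0.1053 0.0743]
rack 0.93 [ 0.5423 -0.215   0.    ]
rack 0.92 [ 0.3341 -0.6006  0.0028]
rack 0.83 [ 0.5742 -0.5967 -0.0027]
warmer 0.56 [0.5141 0.1441 0.0035]
well_a 0.85 [0.505  0.107  0.0747]
well_a 0.61 [0.51   0.1443 0.0732]
well_a 0.58 [0.5133 0.1786 0.0749]
well_b 0.85 [0.505  0.107  0.0747]
well_b 0.61 [0.51   0.1443 0.0732]
well_b 0.58 [0.5133 0.1786 0.0749]
well_c 0.85 [0.505  0.107  0.0747]
well_c 0.61 [0.51   0.1443 0.0732]
well_c 0.58 [0.5133 0.1786 0.0749]
purple_1 0.53 [ 0.5566 -0.2717  0.0118]
purple_1 0.41 [ 0.5384 -0.2136  0.0131]
clamp 0.67 [ 0.7183 -0.2966 -0.0025]
clamp 0.33 [ 0.5251 -0.1616  0.0095]
tape_roll 0.66 [7.128e-01 2.770e-02 6.000e-04]
1.1
```

View pics/scene0.png

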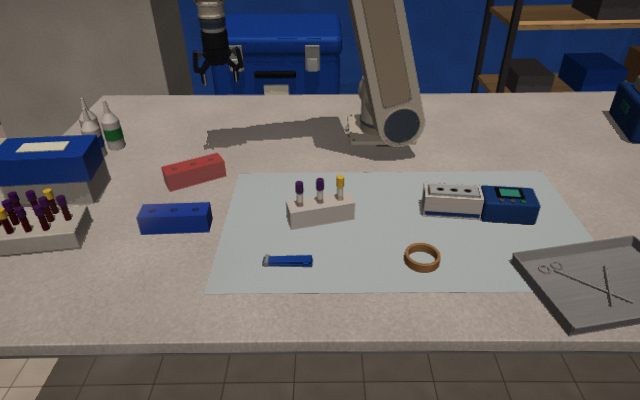

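View pics/top0.png

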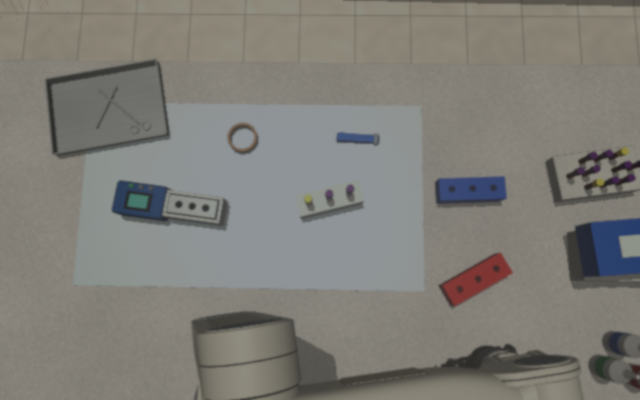

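```bash
cat > h.py <<'E'
import numpy as np, cv2
def ray(f,u,v):
    h=f['img'].shape[0]; fl=h/2/np.tan(np.radians(f['fovy'])/2)
    K=np.array([[fl,0,f['cx']],[0,fl,f['cy']],[0,0,1]])
    p=cv2.undistortPoints(np.array([[[u,v]]],float),K,np.array([f['k1'],0,0,0.]))[0,0]
    P=np.array(f['pose']); d=P[:3,:3]@np.array([p[0],p[1],1]); return P[:3,3],d/np.linalg.norm(d)
def at_z(f,u,v,z):
    o,d=ray(f,u,v); return o+d*(z-o[2])/d[2]
def tri(fs,pts):
    A=np.zeros((3,3));b=np.zeros(3);R=[]
    for f,(u,v) in zip(fs,pts):
        o,d=ray(f,u,v);M=np.eye(3)-np.outer(d,d);A+=M;b+=M@o;R.append((o,d))
    x=np.linalg.solve(A,b); return x,[np.linalg.norm((np.eye(3)-np.outer(d,d))@(x-o)) for o,d in R]
def blobs(f,lo,hi,roi,amin=15):
    x0,y0,x1,y1=roi; hsv=cv2.cvtColor(f['img'],cv2.COLOR_BGR2HSV)[y0:y1,x0:x1]
    m=cv2.inRange(hsv,lo,hi); n,_,st,c=cv2.connectedComponentsWithStats(m)
    return [(c[i]+[x0,y0],st[i].tolist()) for i in range(1,n) if st[i][4]>=amin]
E
python3 - <<'E'
from bench import ctrl, optics
from h import *
S=optics.grab_frame('scene');T=optics.grab_frame('top')
ys=blobs(S,(20,120,90),(35,255,255),(280,165,370,230));yt=blobs(T,(20,80,60),(35,255,255),(290,175,370,225))
ps=blobs(S,(120,90,30),(160,255,255),(280,165,370,230));pt=blobs(T,(120,40,30),(165,255,255),(290,175,370,225))
print(ys,yt,ps,pt,sep='\n')
if ys and yt: print(tri([S,T],[ys[0][0],yt[0][0]]))
a=cv2.resize(S['img'][165:235,280:370],None,fx=4,fy=4,interpolation=cv2.INTER_CUBIC)
b=cv2.resize(T['img'][175:225,290:370],None,fx=4.5,fy=4.5,interpolation=cv2.INTER_CUBIC)
c=cv2.resize(S['img'][175:225,415:505],None,fx=4,fy=4,interpolation=cv2.INTER_CUBIC)
d=cv2.resize(T['img'][180:230,155:235],None,fx=4.5,fy=4.5,interpolation=cv2.INTER_CUBIC)
o=np.zeros((520,730,3),np.uint8)
for im,(x,y) in ((a,(0,0)),(b,(365,0)),(c,(0,290)),(d,(365,290))): o[y:y+im.shape[0],x:x+im.shape[1]]=im
cv2.imwrite('pics/crop1.png',o)
for n,f,roi in (('S',S,(420,180,490,215)),('T',T,(165,192,225,222))):
    for c,st in blobs(f,(0,0,0),(180,255,75 if n=='S' else 90),roi,8): print(n,c,st,at_z(f,*c,0.074).round(4))
E
```

```text
[(array([339.94117647, 181.01176471]), [57, 10, 7, 13, 85])]
[(array([307.7027027 , 198.86486486]), [15, 21, 7, 7, 37])]
[(array([319.54929577, 183.67605634]), [37, 13, 7, 12, 71]), (array([299.05063291, 186.87341772]), [16, 16, 7, 13, 79])]
[(array([349.66666667, 188.36363636]), [57, 10, 6, 7, 33]), (array([328.51428571, 193.6       ]), [36, 15, 6, 8, 35])]
(array([ 0.52750684, -0.16369517,  0.11029583]), [np.float64(0.000919178247580992), np.float64(0.0009191782475809115)])
S [485.         205.76923077] [61, 7, 9, 28, 117] [0.5923 0.2028 0.074 ]
S [440.30769231 188.76923077] [18, 8, 6, 3, 13] [0.5123 0.106  0.074 ]
S [453.5 189.5] [31, 9, 6, 2, 12] [0.5163 0.1404 0.074 ]
S [467.35714286 190.28571429] [45, 9, 6, 3, 14] [0.5205 0.1763 0.074 ]
S [422.73913043 201.80434783] [0, 11, 5, 24, 46] [0.5732 0.0484 0.074 ]
S [444.41666667 213.21296296] [5, 31, 52, 4, 108] [0.6234 0.0935 0.074 ]
T [178.38235294 204.02941176] [11, 9, 6, 7, 34] [0.515  0.1788 0.074 ]
T [222.68571429 212.8       ] [55, 8, 5, 22, 70] [0.4935 0.0607 0.074 ]
T [191.63333333 205.63333333] [24, 11, 6, 6, 30] [0.5112 0.1435 0.074 ]
T [205.27586207 207.5862069 ] [38, 13, 6, 6, 29] [0.5066 0.1072 0.074 ]
T [177.73404255 219.4787234 ] [0, 24, 35, 6, 94] [0.4741 0.1778 0.074 ]
```

View pics/crop1.png

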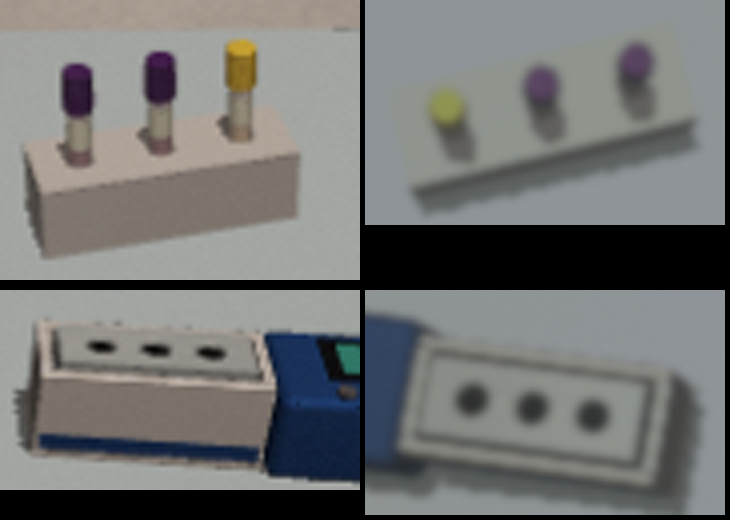

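Run:
```python
from bench import ctrl, optics
from h import *
from scipy.spatial.transform import Rotation as R
S=optics.grab_frame('scene');T=optics.grab_frame('top')
for n,f,pts in (('S',S,[(339.94,181.01),(319.55,183.68),(299.05,186.87)]),('T',T,[(307.7,198.86),(328.51,193.6),(349.67,188.36)])):
    w=[at_z(f,*p,0.110 if n=='S' else 0.118) for p in pts]
    d=w[0]-w[2]; print(n,np.round(w,4).tolist(),'len',np.linalg.norm(d),'yaw',np.arctan2(-d[0],d[1]))
print(ctrl.sense()['joints'], R.from_quat(np.roll(ctrl.sense()['orientation'],-1)).as_matrix().round(3))
```

```text
S [[0.5271, -0.1646, 0.11], [0.5395, -0.2181, 0.11], [0.5542, -0.2708, 0.11]] len 0.10960969733481533 yaw 0.2496387929248396
T [[0.5262, -0.1631, 0.118], [0.5405, -0.2156, 0.118], [0.5548, -0.2691, 0.118]] len 0.10978202780948904 yaw 0.2634151706409306
[-1.41659147e+00  2.58589798e-01  2.14936991e-02  1.33368411e+00
 -4.42844894e-05  1.41818790e+00] [[ 0.953  0.302 -0.   ]
 [ 0.302 -0.953 -0.   ]
 [-0.     0.    -1.   ]]
```

```bash
cat >> h.py <<'E'
from scipy.spatial.transform import Rotation as Rot
def quat(yaw):  # jaw axis at angle yaw, tool down
    y=np.array([np.cos(yaw),np.sin(yaw),0]);z=np.array([0,0,-1.]);x=np.cross(y,z)
    q=Rot.from_matrix(np.c_[x,y,z]).as_quat(); return [float(v) for v in np.roll(q,1)]
E
python3 - <<'E'
from bench import ctrl, optics
from h import *
p=[0.5266,-0.1638,0.19]
best=None
for yaw in (0.256,0.256+np.pi):
    j=ctrl.inverse_kinematics(p,quat(yaw)); print(yaw,np.round(j,3) if j is not None else j)
    if j is not None and (best is None or abs(j[5])<abs(best[1][5])): best=(yaw,j)
print(best[0])
ctrl.command_gripper(0.6,20)
ctrl.set_joints(best[1])
s=ctrl.sense();print(s['t'],s['position'],s['width'],s['force'])
ctrl.servo_line([p[0],p[1],0.090],velocity=0.08,threshold=4)
s=ctrl.sense();print(s['t'],s['position'],s['width'],s['force'])
S=optics.grab_frame('scene');T=optics.grab_frame('top')
a=cv2.resize(S['img'][130:240,270:390],None,fx=4,fy=4);b=cv2.resize(T['img'][150:230,280:370],None,fx=3,fy=3)
o=np.zeros((440,760,3),np.uint8);o[:440,:480]=a;o[:240,485:755]=b;cv2.imwrite('pics/g1.png',o)
E
```

```text
0.256 [-0.454  0.265 -0.003  1.303  0.     0.861]
3.3975926535897933 [-0.454  0.265 -0.003  1.303  0.    -2.281]
0.256
3.5833 [ 0.52637691 -0.16465928  0.18999133] 0.601332487877328 [-0.05879026 -0.24813722 -0.42496662]
4.9833 [ 0.5268937  -0.16392406  0.09049789] 0.5982933573707775 [0.13343498 0.81135744 0.62897613]
```

View pics/g1.png

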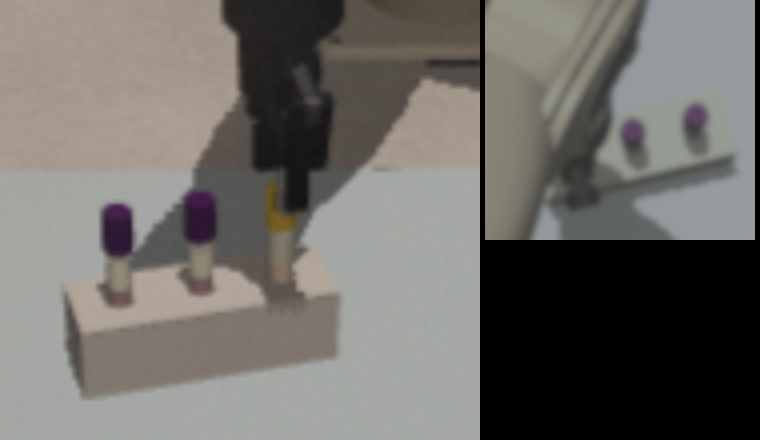

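Run:
```python
from bench import ctrl
import numpy as np
u=np.array([np.cos(.256),np.sin(.256)])
f0=np.array(ctrl.sense()['force']); 
for o in (0.34,0.3,0.28,0.26,0.25):
    ctrl.command_gripper(o,20); s=ctrl.sense(); df=np.array(s['force'])-f0
    print(o,round(s['t'],2),round(s['width'],3),df.round(2),'along jaw',round(float(df[:2]@u),2))
    if abs(df[:2]@u)>2.5: break
```

```text
0.34 5.42 0.339 [-1.38  1.38 -0.83] along jaw -0.98
0.3 5.64 0.297 [-1.04  0.67 -0.23] along jaw -0.84
0.28 5.86 0.278 [-0.43  1.27 -0.32] along jaw -0.09
0.26 6.08 0.258 [-0.18  1.26 -0.85] along jaw 0.15
0.25 6.29 0.253 [-0.39  1.03 -0.14] along jaw -0.12
```

Run:
```python
from bench import ctrl,optics
from h import *
ctrl.command_gripper(0.0,25); s=ctrl.sense(); print(s['t'],s['width'],np.round(s['force'],2))
ctrl.command_gripper(0.0,45); s=ctrl.sense(); print(s['t'],s['width'],np.round(s['force'],2))
p=s['position']
h=ctrl.servo_line([p[0],p[1],p[2]+0.115],velocity=0.09,threshold=12); s=ctrl.sense(); print(h,s['t'],s['position'],s['width'],np.round(s['force'],2))
S=optics.grab_frame('scene');T=optics.grab_frame('top')
a=cv2.resize(S['img'][90:230,270:390],None,fx=4,fy=4);b=cv2.resize(T['img'][150:230,280:370],None,fx=3,fy=3)
o=np.zeros((560,760,3),np.uint8);o[:560,:480]=a;o[:240,485:755]=b;cv2.imwrite('pics/g2.png',o)
```

```text
6.5083 0.20997207275947619 [-0.61 -0.14  1.29]
6.725 0.20069415826550957 [-0.23 -0.31  0.87]
False 8.15 [ 0.52642869 -0.16375864  0.20452871] 0.20437726882274299 [-0.64  0.3  -1.44]
```

View pics/g2.png

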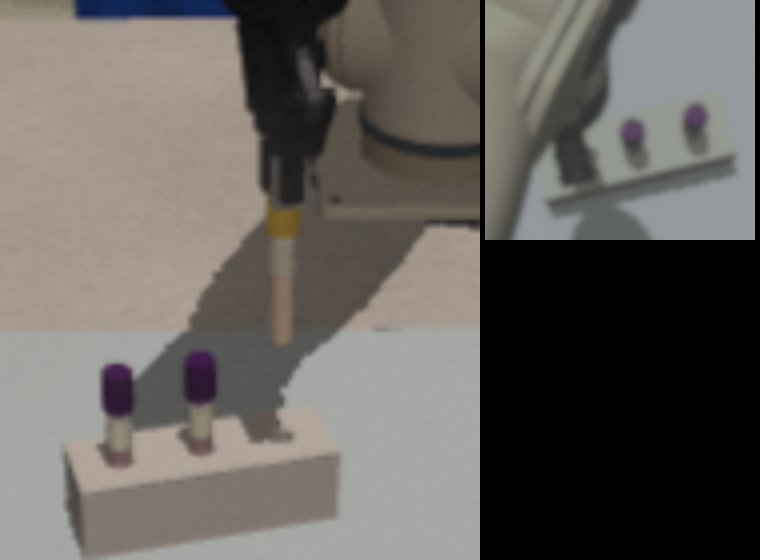

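Run:
```python
from bench import ctrl,optics
from h import *
S=optics.grab_frame('scene')
def hz(u,v,x=0.5264): 
    o,d=ray(S,u,v); t=(x-o[0])/d[0]; return (o+d*t).round(4)
print('bottom',hz(340.5,176,.5264),'cap low edge',hz(341,149.3,.536),'fingertip',hz(341,141.2,.545))
a=cv2.resize(S['img'][105:180,310:370],None,fx=8,fy=8,interpolation=cv2.INTER_CUBIC);cv2.imwrite('pics/g3.png',a)
```

```text
bottom [ 0.5264 -0.1633  0.125 ] cap low edge [ 0.536  -0.1633  0.2092] fingertip [ 0.545  -0.1639  0.2365]
```

View pics/g3.png

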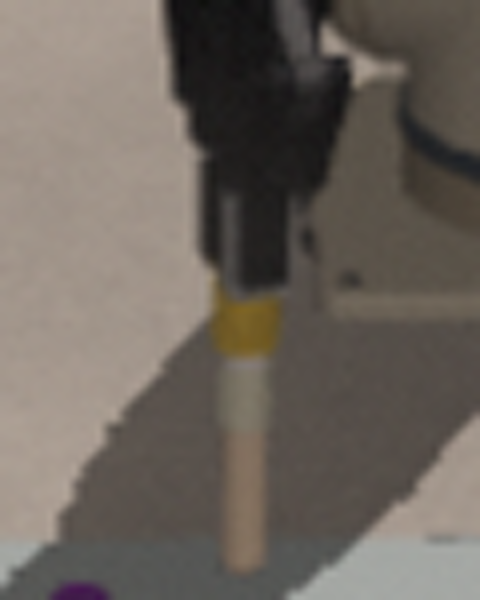

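Run:
```python
from bench import ctrl,optics
from h import *
S=optics.grab_frame('scene')
P=np.array(S['pose']);fl=200/np.tan(np.radians(S['fovy'])/2)
def proj(w):
    c=np.linalg.inv(P)@np.r_[w,1]; x,y=c[0]/c[2],c[1]/c[2];k=1+S['k1']*(x*x+y*y); return np.round([S['cx']+fl*x*k,S['cy']+fl*y*k],1)
print('start TCP',proj([.166,-.524,.203]),'+13',proj([.166,-.524,.216]), '+30', proj([.166,-.524,.233]))
p=np.array(ctrl.sense()['position']);
for dz in (0,.01,.02,.03):print(dz,proj(p+[0.012,0.003,dz]))
im=cv2.imread('pics/scene0.png');cv2.imwrite('pics/g4.png',cv2.resize(im[20:110,170:270],None,fx=6,fy=6,interpolation=cv2.INTER_CUBIC))
```

```text
start TCP [222.9  95.4] +13 [222.4  91.5] +30 [221.7  86.3]
0 [342.  151.3]
0.01 [342.1 147.8]
0.02 [342.1 144.2]
0.03 [342.2 140.6]
```

View pics/g4.png

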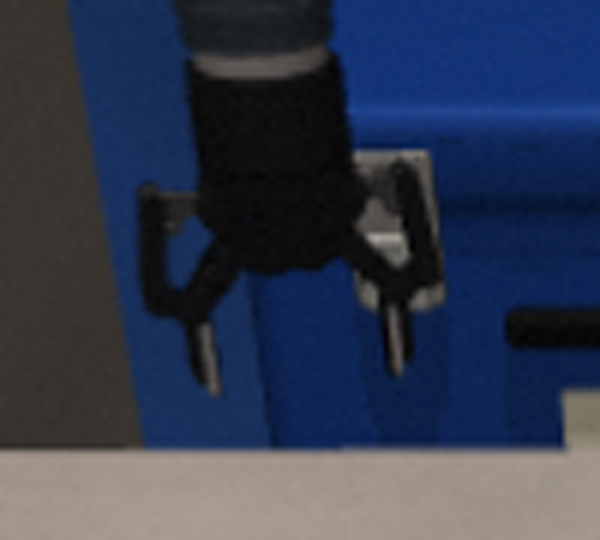

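Run:
```python
from bench import ctrl,optics
from h import *
p=[0.5266,-0.1638]
def st(m): s=ctrl.sense(); print(m,round(s['t'],2),np.round(s['position'],4),round(s['width'],3),np.round(s['force'],2)); return s
h=ctrl.servo_line([*p,0.0915],velocity=0.09,threshold=6); s=st(h)
if not h:
    ctrl.command_gripper(0.34,25); st('open')
    h=ctrl.servo_line([*p,0.079],velocity=0.05,threshold=6); st(h)
    if not h:
        ctrl.command_gripper(0.25,25);st('c')
        ctrl.command_gripper(0.0,45); st('grip')
        h=ctrl.servo_line([*p,0.187],velocity=0.09,threshold=12); st(h)
S=optics.grab_frame('scene')
a=cv2.resize(S['img'][90:230,280:380],None,fx=5,fy=4,interpolation=cv2.INTER_CUBIC);cv2.imwrite('pics/g5.png',a)
```

```text
False 9.76 [ 0.5269 -0.1639  0.092 ] 0.2 [ 0.54  0.14 -0.39]
open 10.03 [ 0.5267 -0.1638  0.0918] 0.337 [0.71 0.19 0.63]
False 10.43 [ 0.5263 -0.1637  0.0785] 0.342 [ 1.05 -0.19  0.08]
c 10.68 [ 0.5267 -0.1638  0.0792] 0.248 [ 0.14 -0.71 -0.71]
grip 10.9 [ 0.5267 -0.1639  0.0792] 0.214 [-0.69 -0.11  1.5 ]
False 12.25 [ 0.5263 -0.1637  0.1864] 0.207 [-0.39  0.7  -0.53]
```

View pics/g5.png

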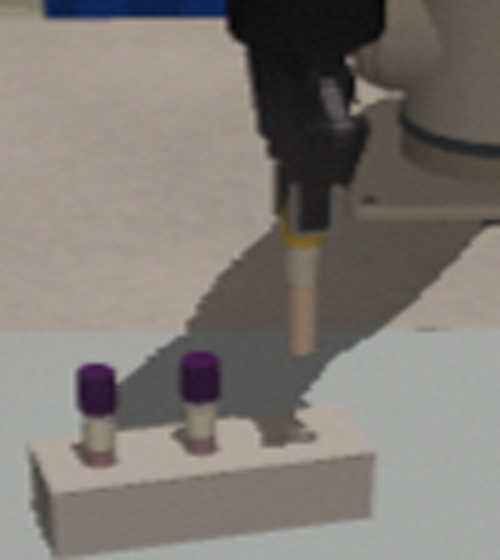

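```bash
cat >> h.py <<'E'
W={'a':(.506,.108),'b':(.511,.1438),'c':(.515,.1787)}
OFF=0.069
def st(ctrl,m):
    s=ctrl.sense(); print(m,round(s['t'],2),'bot',np.round(s['position'],4)-[0,0,OFF],'w',round(s['width'],3),'F',np.round(s['force'],2),'M',np.round(s['wrist_torque'],2)); return s
E
python3 - <<'E'
from bench import ctrl
from h import *
x,y=W['a']
p=ctrl.sense()['position']
ctrl.servo_line([x,y,0.187],velocity=0.2); st(ctrl,'over a')
ctrl.servo_line([x,y,0.090+OFF],velocity=0.1); st(ctrl,'low')
h=ctrl.servo_line([x,y,0.034+OFF],velocity=0.03,threshold=4); st(ctrl,h)
E
```

```text
over a 13.82 bot [0.5061 0.1074 0.118 ] w 0.212 F [-0.37  0.07 -0.05] M [-0.04  0.01 -0.01]
low 14.25 bot [0.5059 0.1076 0.09  ] w 0.209 F [-0.95 -0.28 -0.48] M [-0.02 -0.03 -0.01]
True 15.66 bot [0.5061 0.108  0.0426] w 0.211 F [ 0.33 -0.1   6.89] M [0.02 0.2  0.01]
```

Run:
```python
from bench import ctrl
from h import *
x,y=W['a']
ctrl.servo_line([x,y,0.088+OFF],velocity=0.12)
x,y=W['b']
ctrl.servo_line([x,y,0.088+OFF],velocity=0.1); st(ctrl,'low')
h=ctrl.servo_line([x,y,0.026+OFF],velocity=0.03,threshold=4); st(ctrl,h)
```

```text
low 16.7 bot [0.5107 0.144  0.0875] w 0.21 F [-0.12 -1.1  -1.46] M [-0.1   0.01  0.03]
True 18.5 bot [0.5111 0.1438 0.0283] w 0.213 F [ 0.16 -0.31  3.88] M [ 0.   -0.07  0.01]
```

Run:
```python
from bench import ctrl
from h import *
x,y=W['b']
h=ctrl.servo_line([x,y,0.012+OFF],velocity=0.015,threshold=8); st(ctrl,h)
ctrl.pause(0.2); st(ctrl,'settled')
```

```text
True 19.26 bot [0.5115 0.1438 0.0169] w 0.208 F [-1.08 -0.59  7.63] M [-0.04  0.2   0.02]
settled 19.46 bot [0.5114 0.1438 0.0169] w 0.21 F [-0.33 -0.2   6.73] M [-0.01  0.1  -0.02]
```

Run:
```python
from bench import ctrl
from h import *
x,y=W['b']
h=ctrl.servo_line([x,y,0.008+OFF],velocity=0.01,threshold=7); st(ctrl,h)
ctrl.pause(0.2); st(ctrl,'settled')
```

```text
True 19.76 bot [0.5116 0.1439 0.0169] w 0.213 F [-0.59 -0.82  7.24] M [-0.    0.29 -0.03]
settled 19.96 bot [0.5117 0.1439 0.017 ] w 0.212 F [-1.06 -0.8   6.44] M [-0.04  0.29 -0.03]
```

Run:
```python
from bench import ctrl,optics
from h import *
ctrl.command_gripper(0.6,25); s=st(ctrl,'open')
p=s['position']
h=ctrl.servo_line([p[0],p[1],0.23],velocity=0.15,threshold=8); st(ctrl,h)
p=ctrl.sense()['position']
ctrl.servo_line([0.45,-0.15,0.26],velocity=0.25); st(ctrl,'away')
ctrl.pause(.2)
S=optics.grab_frame('scene');T=optics.grab_frame('top')
for n,f,roi in (('S',S,(410,120,500,220)),('T',T,(150,170,240,230))): print(n,blobs(f,(20,80,60),(35,255,255),roi,8))
ys=blobs(S,(20,100,80),(35,255,255),(410,120,500,220));yt=blobs(T,(20,80,60),(35,255,255),(150,170,240,230))
if ys and yt: print(tri([S,T],[ys[0][0],yt[0][0]]))
a=cv2.resize(S['img'][120:240,400:520],None,fx=4,fy=4,interpolation=cv2.INTER_CUBIC);cv2.imwrite('pics/e1.png',a);cv2.imwrite('pics/e2.png',S['img'])
```

```text
open 20.38 bot [0.5116 0.1439 0.0166] w 0.597 F [-0.39 -0.25  0.23] M [-0.02  0.06  0.01]
False 21.48 bot [0.5113 0.1438 0.1601] w 0.599 F [-0.25 -0.5  -0.52] M [ 0.01 -0.04  0.03]
away 22.84 bot [ 0.45   -0.1493  0.1909] w 0.603 F [-0.43  0.67 -0.33] M [ 0.01  0.04 -0.  ]
S [(array([455.16161616, 173.94949495]), [41, 48, 9, 13, 99])]
T [(array([186.41176471, 204.2745098 ]), [32, 31, 10, 7, 51])]
(array([0.50740828, 0.14256665, 0.11828825]), [np.float64(0.0019799929908068128), np.float64(0.0019799929908068557)])
```

View pics/e1.png

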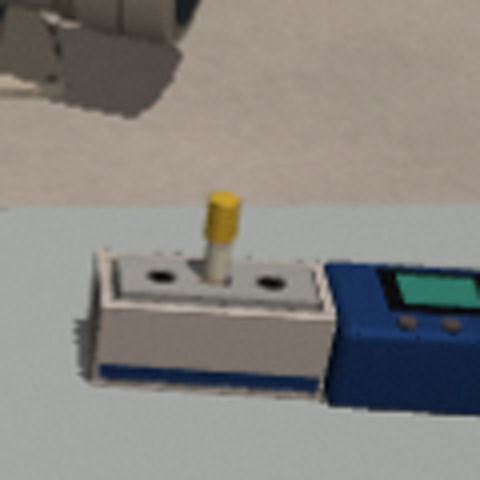

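View pics/e2.png

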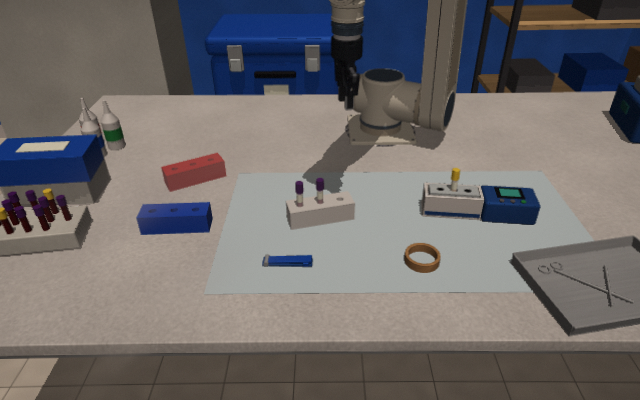

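Run:
```python
from bench import ticket,ctrl
print(ctrl.sense()['t']); print(ticket.hand_in())
```

```text
23.1417
the job is handed in; nothing more can be done
None
```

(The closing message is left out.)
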